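Fill up a module row with blank spacers and hold the end clamp on it

ROBOT

A 6-joint arm with a two-finger parallel gripper is mounted at the origin on the work surface. World frame = base frame: x ahead of the robot, y to its left, z up, the work surface at z = 0. Lengths are in m, angles in rad, forces in N, time in s.
With the tool pointing down it reaches from about 0.3 to 0.875 m from the base axis. Payload 6.4 kg.
Tool frame: the origin (TCP) lies midway between the tips of the shut fingers; the grasp point (between the pads) lies 19 mm behind it; x points along the fingers, y is the direction in which the jaws open and shut, and the axes are right-handed (so a half turn about x gives the same grasp; the last joint's range is limited). The gripper opens to 85 mm and grips with 20 to 120 N. Pads are 22 mm wide; open, the fingers measure 114 mm over their backs; the gripper's body (76 mm by 85 mm) begins 54 mm behind the grasp point. The pads swing forward as they close: fully open they stand 13 mm farther back than shut.
Start: joints at [-1.5, 0.181, 1.607, -0, 1.354, -0.206], TCP at [0.157, -0.553, 0.231] pointing down, gripper open.
Joint ranges: [-2.99, 2.99], [-0.89, 2.07], [0.3, 2.58], [-1.14, 4.28], [0, 2.63], [-3.12, 3.12]. Speed limits (rad/s): [2.57, 2.57, 3.01, 3.14, 3.14, 3.14].

INTERFACE

Orientations are given as a unit quaternion [w, x, y, z].
In Python, from bench import ctrl gives the robot as it stands.
- The arm moves only by the tool servo_tool, never from a script. Its argument "targets" is a list of rows, each a list of 7 numbers: the turn, a rotation vector about the tool's x, y, z in rad, then the shift along the tool's x, y, z in mm, then the opening, from -1 (shut) to 1 (fully open). A call has exactly 8 rows; each row is the pose to reach, as a shift and turn from the pose measured when the call began, along the tool's axes at that moment; what a row does not reach only later rows make up. A row lasts 1/8 s, in which the tool goes at most 62.5 mm and 10.7 degrees, less where a joint would pass 70% of its speed; a pose out of reach is approached as far as the arm can. A call with a gripper value outside its range is refused whole. The fingers move at their own pace and stop on an object; the grip force is fixed at half the most. Time passes only in rows, so rows that repeat a pose let the fingers close, or fill a call up. It gives the time, the measured TCP pose, the force and the opening at its end, in the units of the state.
- ctrl.get_obs(): the state, without advancing time (a new reading comes with each control period).
- ctrl.camera(name): name is "scene" or "top" or "wrist"; returns a dict with "pixels" (384x512x3 uint8, blue, green, red), "intrinsics" (3x3 intrinsics, pixels), "R" (3x3) and "t" (3): a world point X has camera coordinates R X + t; the wrist camera has in their place "tool_from_camera" (4x4, takes a point from camera to tool coordinates, whose origin is the TCP and whose axes are the tool frame's). Camera axes: x right, y down, z forward; pixel columns grow to the right and rows downward; lengths in m; the calibration is good to about 2 mm. The wrist camera is an equidistant fisheye: a pixel r from the principal point sees the ray r / f radians off the axis. A picture is of the moment at which its call begins: read the wrist's pose just before it. There is no depth.
- ctrl.hand_in(): hands the job in, once; it reports no verdict.
The state is a dict: "time_s": time; "q": joint angles; "dq": joint speeds; "joint_efforts": joint torques, N m; "eef_pos": TCP position; "eef_rot": TCP orientation; "wrist_force": force on the tool from outside, world axes, zero at the start; "torque": the same for the moment, N m; "opening": opening from 0.0 (shut) to 1.0 (fully open).
Only numpy, scipy, OpenCV 4.12 (cv2) and the standard library are available. Lean on these libraries where they do the work, as an engineer would, in place of code of your own. Each camera call takes 0.05 s, during which the arm holds its last target.

TASK

Close the gap in the module row on the mounting tray: stand white blank spacers in the tray, side by side between the black modules and the red clamp, each with its yellow tab towards the tray's yellow edge, until the row is full enough for the clamp's brass pad to press on it. Then push the clamp up so the row closes tight and the pad's spring is about half compressed, and finish while still holding the clamp pressed there, as for a colleague about to tighten it. Keep spacers that are not needed clear of the tray and leave everything else on the bench alone.

Things in the scene. Friction and masses are not known exactly. Their poses are not given: they have to be found in the camera images.
- tray: Fixed grey metal tray, a channel 370 mm long (its y), 94 mm wide (x). Origin: centre of its underside, on the bench. Channel floor at z 10 mm; along both long edges a lip 8 mm high (top at z 18), 66 mm apart inside (x -33 to +33). The -x lip, towards the robot, is painted yellow; the other is grey.
- row: Four black modules and a steel end stop, fixed in the tray, unyielding. 60 mm deep (x), 138 long, 50 high (stop 52) above the tray floor. Origin: on the tray floor, centre of its free end face, which looks along tray -y to the clamp; the row extends to +y, axes as the tray's. Open space from this face to the drawn-back pad: 40 to 92 mm, differs each start.
- clamp: Red clamp on the tray, slides along tray +y to the row, 42 mm between hard stops. Origin: foot of its flat outer (-y) face, on the centre line at tray-floor height; tray y -125 mm drawn back. Block 56 mm wide (x), y 0 to 35, 49 high. A weak spring (0.9 N, 2.2 N at full travel; friction 0.2 N) draws it back when let go. Behind it 60 mm of free tray floor: push on the outer face.
- clamp_fin (a point): Centre of the red fin on the clamp's top, 17.5 mm ahead (+y) of the clamp's origin and 70 mm above the tray floor. Fin 30 mm (x) by 16 mm (y), from 49 to 86 mm above the tray floor; may be pinched from above instead of pushing.
- pad: Brass pressure pad on the clamp's spring, 56 mm wide (x), 8 thick, 44 high. Origin: foot of its face that looks at the row (+y), on the centre line at tray-floor height. Unpressed 65 mm ahead (+y) of the clamp's origin (tray y -60 when drawn back); can be pressed back 16 mm towards the clamp against 800 N/m (half is 8 mm, 6.4 N).
- spacer0: Loose white spacer (four alike) standing on the bench, 35 to 70 g. Body 60 mm (its x) by 22 thick (y) by 50 high; centred on top a fin 30 (x) by 12 (y), up to z 85. Origin: centre of underside, z up. Grip the fin across its 30 mm (fingers closing along x) to clear neighbours in the row. Yellow tab at its -x end, at the start within 1.3 rad of world -x (towards the robot).
- spacer0_tab (a point): Yellow tab of spacer0: the top edge of its -x end, 30 mm from the centre line, 50 mm above the underside.
- spacer1: Loose white spacer (four alike) standing on the bench, 35 to 70 g. Body 60 mm (its x) by 22 thick (y) by 50 high; centred on top a fin 30 (x) by 12 (y), up to z 85. Origin: centre of underside, z up. Grip the fin across its 30 mm (fingers closing along x) to clear neighbours in the row. Yellow tab at its -x end, at the start within 1.3 rad of world -x (towards the robot).
- spacer1_tab (a point): Yellow tab of spacer1: the top edge of its -x end, 30 mm from the centre line, 50 mm above the underside.
- spacer2: Loose white spacer (four alike) standing on the bench, 35 to 70 g. Body 60 mm (its x) by 22 thick (y) by 50 high; centred on top a fin 30 (x) by 12 (y), up to z 85. Origin: centre of underside, z up. Grip the fin across its 30 mm (fingers closing along x) to clear neighbours in the row. Yellow tab at its -x end, at the start within 1.3 rad of world -x (towards the robot).
- spacer2_tab (a point): Yellow tab of spacer2: the top edge of its -x end, 30 mm from the centre line, 50 mm above the underside.
- spacer3: Loose white spacer (four alike) standing on the bench, 35 to 70 g. Body 60 mm (its x) by 22 thick (y) by 50 high; centred on top a fin 30 (x) by 12 (y), up to z 85. Origin: centre of underside, z up. Grip the fin across its 30 mm (fingers closing along x) to clear neighbours in the row. Yellow tab at its -x end, at the start within 1.3 rad of world -x (towards the robot).
- spacer3_tab (a point): Yellow tab of spacer3: the top edge of its -x end, 30 mm from the centre line, 50 mm above the underside.
- screwdriver: Bystander, leave alone: red-handled screwdriver lying on the bench.
- meter: Bystander, leave alone: orange and black hand meter lying flat, 75 x 150 x 42 mm, origin under its centre.
- relay: Bystander, leave alone: loose black module with a blue top, 60 x 45 x 49 mm, not for this row, origin under its centre.
- jar: Bystander, leave alone: small glass jar, 56 mm across and 70 mm high, origin under its centre.
- roll: Bystander, leave alone: blue disc-shaped roll, 60 mm across, 20 mm high, origin under its centre.

How it is judged:
On the way, in this order (a step that is already met when the one before it is completed fails the run):
1. a spacer stands on the tray floor between the modules and the clamp, yellow tab to the yellow edge, not held by the fingers ((((z of spacer0 in the frame of tray between 0.007 and 0.0135 m and x of spacer0 in the frame of tray between -0.006 and 0.006 m and y of spacer0 in the frame of pad above 0.007 m and y of spacer0 in the frame of row below -0.007 m and angle between spacer0's own z axis and vertical below 0.1 rad and x of spacer0_tab in the frame of tray below -0.022 m) and contact force between the fingers and spacer0 below 0.1 N) or ((z of spacer1 in the frame of tray between 0.007 and 0.0135 m and x of spacer1 in the frame of tray between -0.006 and 0.006 m and y of spacer1 in the frame of pad above 0.007 m and y of spacer1 in the frame of row below -0.007 m and angle between spacer1's own z axis and vertical below 0.1 rad and x of spacer1_tab in the frame of tray below -0.022 m) and contact force between the fingers and spacer1 below 0.1 N) or ((z of spacer2 in the frame of tray between 0.007 and 0.0135 m and x of spacer2 in the frame of tray between -0.006 and 0.006 m and y of spacer2 in the frame of pad above 0.007 m and y of spacer2 in the frame of row below -0.007 m and angle between spacer2's own z axis and vertical below 0.1 rad and x of spacer2_tab in the frame of tray below -0.022 m) and contact force between the fingers and spacer2 below 0.1 N) or ((z of spacer3 in the frame of tray between 0.007 and 0.0135 m and x of spacer3 in the frame of tray between -0.006 and 0.006 m and y of spacer3 in the frame of pad above 0.007 m and y of spacer3 in the frame of row below -0.007 m and angle between spacer3's own z axis and vertical below 0.1 rad and x of spacer3_tab in the frame of tray below -0.022 m) and contact force between the fingers and spacer3 below 0.1 N))), for 0.2 s.
2. the pad presses on the filled row (y of pad in the frame of clamp below 0.06 m and (contact force between row and spacer0 above 0.5 N or contact force between row and spacer1 above 0.5 N or contact force between row and spacer2 above 0.5 N or contact force between row and spacer3 above 0.5 N)), for 0.2 s.
At the end, for the whole second after the job is handed in: Fingers hold the clamp still (over 1.5 N, off the pad); pad pressed in 5 to 14 mm, over 1.5 N on a spacer, a spacer over 0.5 N on the modules. Each spacer upright on the tray floor in the gap, tab to the yellow edge, within 6 mm of the centre line, or clear of it (70 mm aside, 220 mm along) (all of step 2 and y of pad in the frame of clamp above 0.051 m and contact force between the fingers and clamp above 1.5 N and linear speed of clamp below 0.005 m/s and (contact force between pad and spacer0 above 1.5 N or contact force between pad and spacer1 above 1.5 N or contact force between pad and spacer2 above 1.5 N or contact force between pad and spacer3 above 1.5 N) and contact force between the fingers and pad below 0.5 N and ((z of spacer0 in the frame of tray between 0.007 and 0.0135 m and x of spacer0 in the frame of tray between -0.006 and 0.006 m and y of spacer0 in the frame of pad above 0.007 m and y of spacer0 in the frame of row below -0.007 m and angle between spacer0's own z axis and vertical below 0.1 rad and x of spacer0_tab in the frame of tray below -0.022 m) or (x of spacer0 in the frame of tray below -0.07 m or x of spacer0 in the frame of tray above 0.07 m or y of spacer0 in the frame of tray below -0.22 m or y of spacer0 in the frame of tray above 0.22 m)) and ((z of spacer1 in the frame of tray between 0.007 and 0.0135 m and x of spacer1 in the frame of tray between -0.006 and 0.006 m and y of spacer1 in the frame of pad above 0.007 m and y of spacer1 in the frame of row below -0.007 m and angle between spacer1's own z axis and vertical below 0.1 rad and x of spacer1_tab in the frame of tray below -0.022 m) or (x of spacer1 in the frame of tray below -0.07 m or x of spacer1 in the frame of tray above 0.07 m or y of spacer1 in the frame of tray below -0.22 m or y of spacer1 in the frame of tray above 0.22 m)) and ((z of spacer2 in the frame of tray between 0.007 and 0.0135 m and x of spacer2 in the frame of tray between -0.006 and 0.006 m and y of spacer2 in the frame of pad above 0.007 m and y of spacer2 in the frame of row below -0.007 m and angle between spacer2's own z axis and vertical below 0.1 rad and x of spacer2_tab in the frame of tray below -0.022 m) or (x of spacer2 in the frame of tray below -0.07 m or x of spacer2 in the frame of tray above 0.07 m or y of spacer2 in the frame of tray below -0.22 m or y of spacer2 in the frame of tray above 0.22 m)) and ((z of spacer3 in the frame of tray between 0.007 and 0.0135 m and x of spacer3 in the frame of tray between -0.006 and 0.006 m and y of spacer3 in the frame of pad above 0.007 m and y of spacer3 in the frame of row below -0.007 m and angle between spacer3's own z axis and vertical below 0.1 rad and x of spacer3_tab in the frame of tray below -0.022 m) or (x of spacer3 in the frame of tray below -0.07 m or x of spacer3 in the frame of tray above 0.07 m or y of spacer3 in the frame of tray below -0.22 m or y of spacer3 in the frame of tray above 0.22 m))); the arm keeps its last pose, push and grip.
It fails at once if a bystander is moved more than 30 mm (distance of any of screwdriver, meter, relay, jar, roll from where it was at the start of the episode above 0.03 m).
It also fails if it takes over 72 s, if anything falls off the work surface, if the arm or the gripper's body presses on something with over 40 N, if the wrist force passes 120 N, or if a joint passes its speed limit or range.

## Working session

There is one attempt and no reset: what is moved stays moved. The work goes in short steps, Python scripts to look and compute and a tool call to move; the robot and the scene stay as the last step left them, time stands still between calls to the robot, and variables do not carry over. Pictures are saved under pics/ and viewed, and the job is handed in when it is done.

Besides the shell and the picture viewer there is one more tool, called as name(argument=value, ...), one argument or row to a line, values as JSON. servo_tool: Moves the arm, as the interface text tells. Its arguments: {"type":"object","properties":{"targets":{"type":"array","items":{"type":"array","items":{"type":"number"}}}},"required":["targets"]}

```bash
ls; mkdir -p pics
python3 - <<'E'
from bench import ctrl
import cv2,numpy as np
o=ctrl.get_obs()
print({k:np.round(v,4).tolist() for k,v in o.items()})
for n in ["scene","top","wrist"]:
    c=ctrl.camera(n); cv2.imwrite(f"pics/{n}0.png",c["pixels"])
    print(n,{k:np.round(v,4).tolist() for k,v in c.items() if k!="pixels"})
E
```

```text
pics
{'time_s': 0.0, 'q': [-1.5003, 0.1815, 1.608, 0.0, 1.3538, -0.2063], 'dq': [0.0006, -0.0003, -0.0008, 0.0007, -0.0007, -0.0003], 'joint_efforts': [-0.0007, -44.4878, -35.1334, -0.0004, 0.009, 0.0], 'eef_pos': [0.1571, -0.5526, 0.2304], 'eef_rot': [0.0969, 0.7004, 0.0982, -0.7003], 'wrist_force': [-0.0104, -0.1464, 0.7975], 'torque': [-0.0299, 0.018, -0.0072], 'opening': 1.0006}
scene {'intrinsics': [[362.5427, 0.0, 256.2287], [0.0, 362.5427, 196.4373], [0.0, 0.0, 1.0]], 'R': [[0.815, 0.5795, -0.0027], [0.442, -0.6247, -0.6437], [-0.3747, 0.5234, -0.7653]], 't': [-0.3882, -0.1604, 1.1529]}
top {'intrinsics': [[413.1658, 0.0, 257.9253], [0.0, 413.1658, 191.2816], [0.0, 0.0, 1.0]], 'R': [[0.0226, -0.9997, 0.0117], [-0.9986, -0.0231, -0.0469], [0.0472, -0.0106, -0.9988]], 't': [-0.0205, 0.4686, 1.2529]}
wrist {'intrinsics': [[297.3186, 0.0, 257.6604], [0.0, 297.3186, 193.4214], [0.0, 0.0, 1.0]], 'tool_from_camera': [[0.0004, -0.2927, 0.9562, -0.1428], [1.0, 0.0013, -0.0, 0.0001], [-0.0012, 0.9562, 0.2927, -0.0748], [0.0, 0.0, 0.0, 1.0]]}
```

View pics/scene0.png

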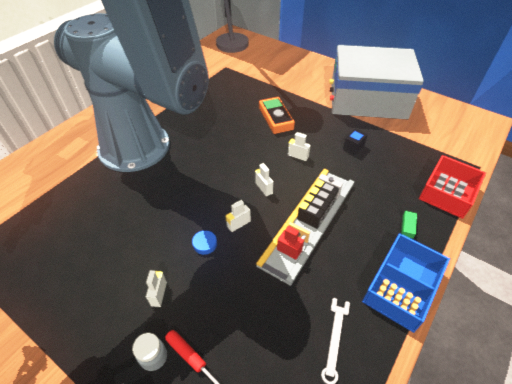

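View pics/top0.png

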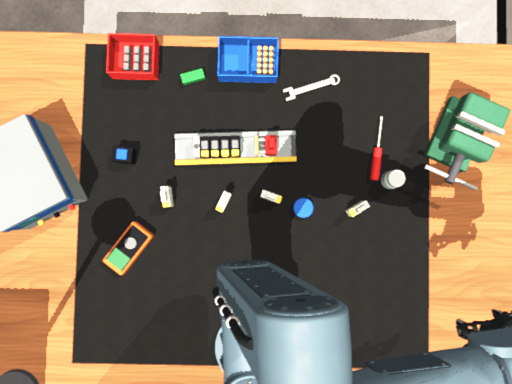

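View pics/wrist0.png

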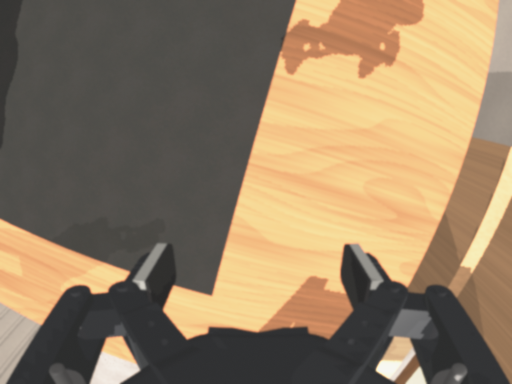

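The top view shows the tray at about (175–297, 130–163) with its yellow lip facing the robot. Spacers are near (167,196), (224,201), (271,197) and (358,209), the roll at (303,207), and the jar at (393,179). I'll enlarge it to measure.

Run:
```python
import cv2,numpy as np
im=cv2.imread("pics/top0.png")
cv2.imwrite("pics/top0a.png",cv2.resize(im[115:225,140:300],None,fx=5,fy=5,interpolation=cv2.INTER_CUBIC))
cv2.imwrite("pics/top0b.png",cv2.resize(im[115:225,260:410],None,fx=5,fy=5,interpolation=cv2.INTER_CUBIC))
s=cv2.imread("pics/scene0.png")
cv2.imwrite("pics/scene0a.png",cv2.resize(s[125:285,215:365],None,fx=3.7,fy=3.7,interpolation=cv2.INTER_CUBIC))
```

```text
(no output)
```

View pics/top0a.png

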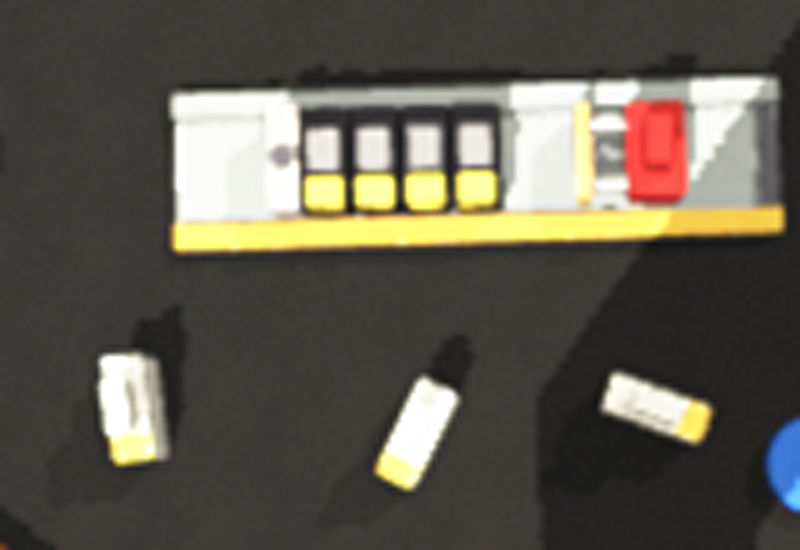

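View pics/top0b.png

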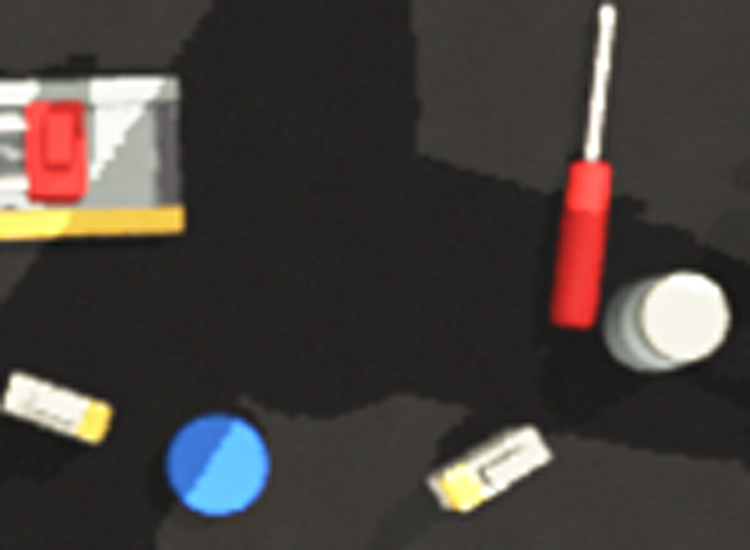

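View pics/scene0a.png

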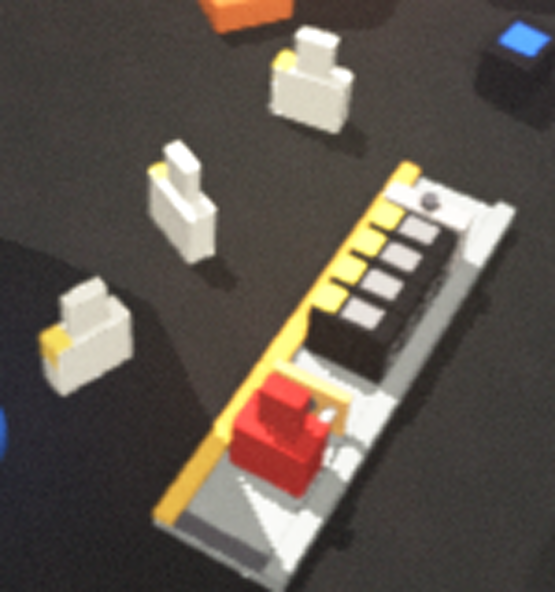

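```bash
cat > h.py <<'E'
import numpy as np,cv2
from scipy.spatial.transform import Rotation as Ro
from bench import ctrl
def rot(q): return Ro.from_quat([q[1],q[2],q[3],q[0]]).as_matrix()
def ray(c,px,obs=None):
    px=np.atleast_2d(np.asarray(px,float)); K=c["intrinsics"]
    u=(px-[K[0,2],K[1,2]])/K[0,0]
    if "R" in c:
        d=np.c_[u,np.ones(len(u))]@c["R"]; o=-c["R"].T@c["t"]
    else:
        r=np.linalg.norm(u,axis=1,keepdims=True); s=np.where(r>1e-9,np.sin(r)/np.maximum(r,1e-9),1)
        T=c["tool_from_camera"]; R=rot(obs["eef_rot"])
        d=np.c_[u*s,np.cos(r)]@T[:3,:3].T@R.T; o=np.array(obs["eef_pos"])+R@T[:3,3]
    return o,d
def hit(c,px,z,obs=None):
    z=np.asarray(z,float); o,d=ray(c,px,obs); return o+d*((z-o[2])/d[:,2])[:,None]
def proj(c,P,obs=None):
    P=np.atleast_2d(P); K=c["intrinsics"]
    if "R" in c:
        X=P@c["R"].T+c["t"]; return X[:,:2]/X[:,2:]*K[0,0]+[K[0,2],K[1,2]]
    T=c["tool_from_camera"];R=rot(obs["eef_rot"])
    X=((P-obs["eef_pos"])@R-T[:3,3])@T[:3,:3]
    r=np.linalg.norm(X[:,:2],axis=1,keepdims=True);th=np.arctan2(r,X[:,2:])
    return X[:,:2]/np.maximum(r,1e-9)*th*K[0,0]+[K[0,2],K[1,2]]
def look(name,out,crop=None,f=1):
    o=ctrl.get_obs(); c=ctrl.camera(name); im=c["pixels"]
    np.savez("pics/"+out+".npz",**c,**{"o_"+k:v for k,v in o.items()})
    if crop: im=im[crop[1]:crop[3],crop[0]:crop[2]]
    cv2.imwrite(f"pics/{out}.png",cv2.resize(im,None,fx=f,fy=f,interpolation=cv2.INTER_CUBIC))
    return c,o
def load(out):
    d=dict(np.load("pics/"+out+".npz")); return d,{k[2:]:v for k,v in d.items() if k.startswith("o_")}
def plan(pos,yawdir,o=None):
    """tool x down, tool y (jaw axis) along world angle yawdir (mod pi)"""
    o=o or ctrl.get_obs(); R=rot(o["eef_rot"])
    best=None
    for k in (0,np.pi):
        a=yawdir+k; y=np.array([np.cos(a),np.sin(a),0]); x=np.array([0,0,-1.]); Rt=np.c_[x,y,np.cross(x,y)]
        rv=Ro.from_matrix(R.T@Rt).as_rotvec()
        sh=1000*R.T@(np.asarray(pos)-o["eef_pos"])
        print("rotvec",np.round(rv,3),"q6 est",np.round(o["q"][5]+rv[0],2),"shift mm",np.round(sh,1))
def stat():
    o=ctrl.get_obs(); R=rot(o["eef_rot"])
    print("t",round(float(o["time_s"]),2),"pos",np.round(o["eef_pos"],4),"xax",np.round(R[:,0],3),"yaxdeg",np.round(np.degrees(np.arctan2(R[1,1],R[0,1])),2),"F",np.round(o["wrist_force"],2),"op",np.round(o["opening"],3),"q",np.round(o["q"],2))
    return o
E
python3 - <<'E'
from h import *
stat()
c=ctrl.camera("top")
f=lambda x,y,ox=140:[x/5+ox-.4,y/5+115-.4]
P=hit(c,[f(172,252),f(784,233),f(172,93),f(778,77)],[.018]*4);print("tray corners",P.round(4),"len",np.linalg.norm(P[0]-P[1]),np.linalg.norm(P[2]-P[3]),"w",np.linalg.norm(P[0]-P[2]),np.linalg.norm(P[1]-P[3]))
print("centre",P.mean(0),"yang",np.degrees(np.arctan2(*(P[0]-P[1])[1::-1])), np.degrees(np.arctan2(*(P[2]-P[3])[1::-1])))
# row face top z 60, pad face top z 54
print("row",hit(c,[f(500,105),f(500,207)],[.06]*2).round(4),"pad",hit(c,[f(578,102),f(580,203)],[.054]*2).round(4))
im=c["pixels"];hsv=cv2.cvtColor(im,cv2.COLOR_BGR2HSV)
for n,(x,y) in dict(A=(167,196),B=(224,201),C=(271,197),D=(358,209)).items():
    x0,y0=x-20,y-20
    h=hsv[y0:y0+40,x0:x0+40]
    m=(h[...,2]>130).astype(np.uint8)
    nn,l,s,ce=cv2.connectedComponentsWithStats(m); 
    k=l==l[20,20] if l[20,20] else l==1+np.argmax(s[1:,4])
    r=cv2.minAreaRect(np.argwhere(k)[:,::-1].astype(np.float32))
    ye=k&(h[...,1]>90)
    t=np.argwhere(ye)[:,::-1].mean(0)+[x0,y0]
    cc=np.array(r[0])+[x0,y0]
    q=hit(c,[cc,t],[.05,.05]);d=q[1]-q[0]
    print(n,r,"c",q[0].round(4),"tab",q[1].round(4),"tabdir deg",np.degrees(np.arctan2(d[1],d[0])).round(1))
E
```

```text
t 0.15 pos [ 0.1571 -0.5527  0.2306] xax [-0.     0.001 -1.   ] yaxdeg -74.14 F [-0.26 -0.26  0.47] op 1.003 q [-1.5   0.18  1.61  0.    1.35 -0.21]
tray corners [[ 0.5428  0.2476  0.018 ]
 [ 0.5634 -0.1252  0.018 ]
 [ 0.6403  0.2507  0.018 ]
 [ 0.6594 -0.1197  0.018 ]] len 0.37332872275117784 0.3709491660419242 w 0.09756876375091772 0.09618305860483951
centre [0.60145798 0.06333756 0.018     ] yang 93.15986362859555 92.94981177393969
row [[0.6302 0.0487 0.06  ]
 [0.5696 0.0472 0.06  ]] pad [[0.6343 0.0026 0.054 ]
 [0.5739 0.     0.054 ]]
A ((19.0, 20.5), (21.0, 12.0), 90.0) c [0.4454 0.2619 0.05  ] tab [0.4189 0.2644 0.05  ] tabdir deg 174.6
B ((18.900001525878906, 20.200000762939453), (8.9442720413208, 21.913463592529297), 26.56505012512207) c [0.4353 0.0936 0.05  ] tab [0.4122 0.1081 0.05  ] tabdir deg 147.9
C ((20.076642990112305, 19.164234161376953), (21.27350616455078, 8.28726863861084), 19.98310661315918) c [ 0.4535 -0.0487  0.05  ] tab [ 0.4453 -0.0708  0.05  ] tabdir deg -110.5
D ((19.66560173034668, 19.636943817138672), (9.417427062988281, 23.703184127807617), 61.38954162597656) c [ 0.4224 -0.3065  0.05  ] tab [ 0.4086 -0.2885  0.05  ] tabdir deg 127.7
```

Tray: centre ≈ (0.601, 0.063), y axis at 93.1°. The measured length of 371–373 mm and width of 96–98 mm compare with 370 and 94 given. The pad is drawn back at y ≈ 0.001, against ≈ 0.003 expected. The gap is about 47 mm, so one spacer is enough (clamp travel ≈ 33 of 42 mm). Two would leave only about 2–3 mm clearance. I'll use spacer B.

Run:
```python
from h import *
plan([.4353,.0936,.17],np.radians(-32))
```

```text
rotvec [-0.735 -0.001  0.001] q6 est -0.94 shift mm [  61.4 -545.7 -444.2]
rotvec [2.406e+00 1.000e-03 1.000e-03] q6 est 2.2 shift mm [  61.4 -545.7 -444.2]
```

servo_tool(
  targets=[
    [-0.09, 0, 0, 0, -45, -37, 1],
    [-0.18, 0, 0, 0, -90, -74, 1],
    [-0.27, 0, 0, 0, -135, -111, 1],
    [-0.36, 0, 0, 0, -180, -148, 1],
    [-0.45, 0, 0, 0, -230, -187, 1],
    [-0.54, 0, 0, 0, -280, -228, 1],
    [-0.64, 0, 0, 0, -330, -268, 1],
    [-0.735, 0, 0, 0, -380, -309, 1],
  ],
)

```text
time_s: 1.2
eef_pos: [0.3482, -0.1072, 0.2315]
eef_rot: [0.344, 0.619, 0.343, -0.618]
wrist_force: [1.4, -1.4, 0.2]
opening: 1.003
```

Run:
```python
from h import *
stat();plan([.4353,.0936,.17],np.radians(-32))
```

```text
t 1.2 pos [ 0.3482 -0.1072  0.2315] xax [ 0.001  0.    -1.   ] yaxdeg -31.89 F [ 1.41 -1.35  0.18] op 1.003 q [-0.63 -0.34  2.09  0.    1.39 -0.07]
rotvec [ 0.002 -0.001 -0.001] q6 est -0.07 shift mm [  61.6  -32.2 -216.4]
rotvec [-3.14e+00  1.00e-03 -1.00e-03] q6 est -3.21 shift mm [  61.6  -32.2 -216.4]
```

servo_tool(
  targets=[
    [0, 0, 0, 12, -8, -54, 1],
    [0, 0, 0, 24, -16, -108, 1],
    [0, 0, 0, 36, -24, -162, 1],
    [0, 0, 0, 48, -32, -216, 1],
    [0, 0, 0, 61, -32, -216, 1],
    [0, 0, 0, 61, -32, -216, 1],
    [0, 0, 0, 61, -32, -216, 1],
    [0, 0, 0, 61, -32, -216, 1],
  ],
)

```text
time_s: 2.2
eef_pos: [0.4356, 0.092, 0.1713]
eef_rot: [0.343, 0.619, 0.342, -0.618]
wrist_force: [0.3, -0.1, 0.1]
opening: 1.001
```

Run:
```python
from h import *
stat();look("wrist","w1")
```

```text
t 2.2 pos [0.4356 0.092  0.1713] xax [ 0.003  0.    -1.   ] yaxdeg -32.01 F [ 0.32 -0.13  0.08] op 1.001 q [-0.06 -0.05  1.98  0.    1.21  0.5 ]
```

View pics/w1.png

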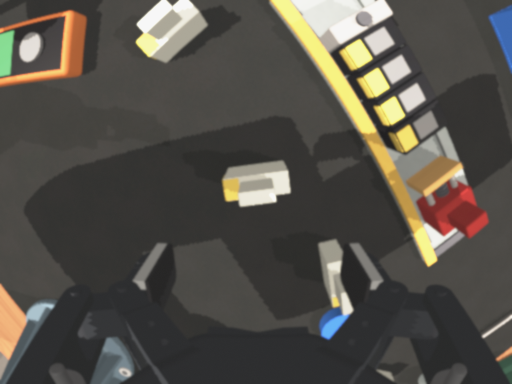

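The wrist view shows spacer B at about (256,185) with its tab on the left at (230,188). It also shows the gap and clamp at right, around (410–470,160–210). I'll enlarge it.

Run:
```python
from h import *
c,o=load("w1"); im=c["pixels"]
cv2.imwrite("pics/w1a.png",cv2.resize(im[150:220,210:300],None,fx=8,fy=8,interpolation=cv2.INTER_CUBIC))
cv2.imwrite("pics/w1b.png",cv2.resize(im[80:270,360:500],None,fx=3.1,fy=3.1,interpolation=cv2.INTER_CUBIC))
print(proj(c,[o["eef_pos"]],o))
```

```text
[[257.34532854 248.57068898]]
```

View pics/w1a.png

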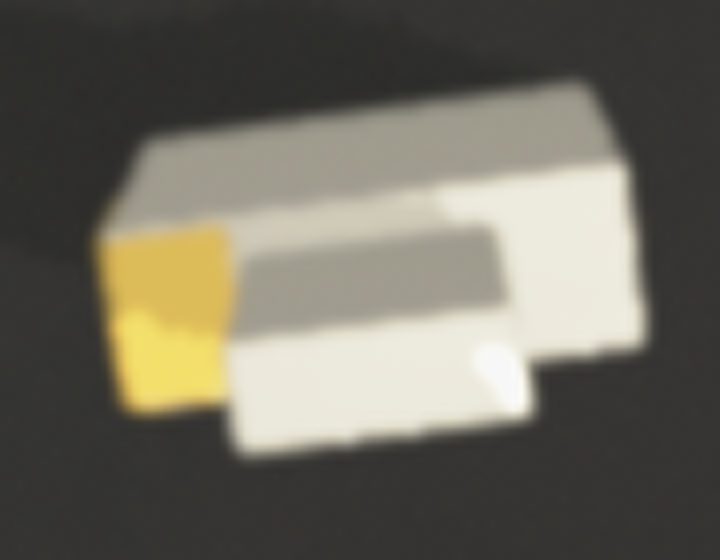

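View pics/w1b.png

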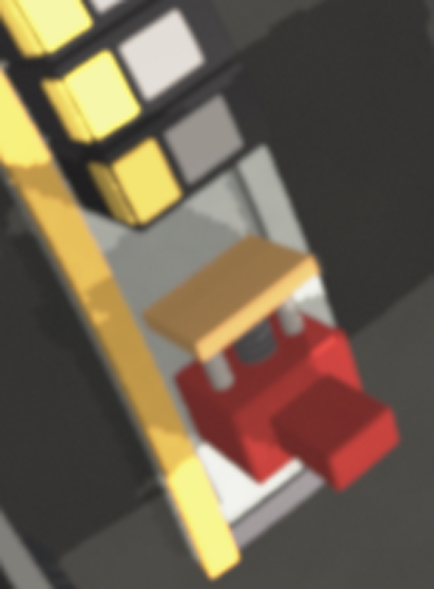

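Run:
```python
from h import *
c,o=load("w1")
f=lambda L:np.array(L,float)/8+[210,150]-.44
B=hit(c,f([(100,235),(626,163),(646,348),(125,412)]),[.05]*4,o)
F=hit(c,f([(235,338),(510,302),(535,415),(240,457)]),[.085]*4,o)
for n,P in (("body",B),("fin",F)):
    a=(P[0]+P[3]-P[1]-P[2])/2
    print(n,P.mean(0).round(4),"len",[np.linalg.norm(P[i]-P[(i+1)%4]).round(4) for i in range(4)],"tabdir",np.degrees(np.arctan2(a[1],a[0])).round(2))
g=lambda L:np.array(L,float)/3.1+[360,80]-.34
R=hit(c,g([(145,228),(262,152)]),[.06]*2,o); P=hit(c,g([(145,318),(255,237)]),[.01]*2,o); Q=hit(c,g([(200,358),(320,270)]),[.054]*2,o)
print(R.round(4),P.round(4),Q.round(4))
# in tray frame
a=np.radians(3.05); M=np.array([[np.cos(a),np.sin(a)],[-np.sin(a),np.cos(a)]])
for X in(R,P,Q): print(((X[:,:2]-[.6015,.0633])@M.T).round(4))
c2=ctrl.camera("top")
B2=c2["pixels"]; 
print(proj(c2,B.mean(0)),proj(c2,F.mean(0)))
```

```text
body [0.4356 0.0937 0.05  ] len [np.float64(0.0609), np.float64(0.0222), np.float64(0.0615), np.float64(0.0216)] tabdir 155.69
fin [0.4365 0.0937 0.085 ] len [np.float64(0.0279), np.float64(0.0123), np.float64(0.0304), np.float64(0.0127)] tabdir 156.2
[[0.5743 0.0488 0.06  ]
 [0.6244 0.0489 0.06  ]] [[ 5.796e-01 -3.200e-03  1.000e-02]
 [ 6.369e-01 -2.000e-04  1.000e-02]] [[ 0.5777 -0.0044  0.054 ]
 [ 0.6347 -0.0028  0.054 ]]
[[-0.0279 -0.0131]
 [ 0.0221 -0.0156]]
[[-0.0254 -0.0653]
 [ 0.0319 -0.0653]]
[[-0.0273 -0.0663]
 [ 0.0297 -0.0677]]
[[222.86020188 201.10273589]] [[221.98497135 200.52248949]]
```

Spacer B's body (60.9–61.5 × 22 mm at z 50) and fin (28–30 × 12.5 mm at z 85) agree on a centre of (0.436, 0.094) and a tab direction of 156°. The gap reads 47–51 mm, so one spacer still suffices.

Run:
```python
from h import *
stat();plan([.4361,.0937,.055],np.radians(-24.1))
```

```text
t 2.3 pos [0.4356 0.0923 0.1712] xax [ 0.002  0.    -1.   ] yaxdeg -31.99 F [ 0.43 -0.59 -0.12] op 0.996 q [-0.06 -0.05  1.98  0.    1.21  0.5 ]
rotvec [-0.138 -0.001 -0.002] q6 est 0.36 shift mm [116.2  -0.5  -1.3]
rotvec [ 3.004e+00 -3.000e-03  2.000e-03] q6 est 3.5 shift mm [116.2  -0.5  -1.3]
```

servo_tool(
  targets=[
    [-0.138, 0, 0, 10, -0.5, -2, 1],
    [-0.138, 0, 0, 30, -0.5, -2, 1],
    [-0.138, 0, 0, 50, -0.5, -2, 1],
    [-0.138, 0, 0, 70, -0.5, -2, 1],
    [-0.138, 0, 0, 90, -0.5, -2, 1],
    [-0.138, 0, 0, 105, -0.5, -2, 1],
    [-0.138, 0, 0, 116, -0.5, -2, 1],
    [-0.138, 0, 0, 116, -0.5, -2, 1],
  ],
)

```text
time_s: 3.3
eef_pos: [0.436, 0.0942, 0.0547]
eef_rot: [0.385, 0.594, 0.384, -0.593]
wrist_force: [0.5, 0.7, 0.9]
opening: 1.004
```

Run:
```python
from h import *
stat();look("wrist","w2");
```

```text
t 3.3 pos [0.436  0.0942 0.0547] xax [ 0.001  0.    -1.   ] yaxdeg -24.1 F [0.55 0.72 0.92] op 1.004 q [-0.05  0.15  2.05  0.    0.94  0.37]
```

View pics/w2.png

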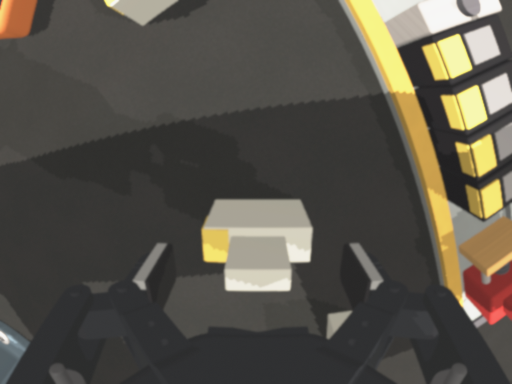

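The spacer's fin at (258,275) is centred and square between the finger tips at (160,250) and (357,250). Closing.

servo_tool(
  targets=[
    [0, 0, 0, 0, 0, 0, -1],
    [0, 0, 0, 0, 0, 0, -1],
    [0, 0, 0, 0, 0, 0, -1],
    [0, 0, 0, 0, 0, 0, -1],
    [0, 0, 0, 0, 0, 0, -1],
    [0, 0, 0, 0, 0, 0, -1],
    [0, 0, 0, 0, 0, 0, -1],
    [0, 0, 0, 0, 0, 0, -1],
  ],
)

```text
time_s: 4.35
eef_pos: [0.4368, 0.0942, 0.0557]
eef_rot: [0.385, 0.594, 0.384, -0.592]
wrist_force: [-2.1, 1.3, 6.4]
opening: 0.341
```

servo_tool(
  targets=[
    [0, 0, 0, -10, 0, 0, -1],
    [0, 0, 0, -25, 0, 0, -1],
    [0, 0, 0, -45, 0, 0, -1],
    [0, 0, 0, -65, 0, 0, -1],
    [0, 0, 0, -80, 0, 0, -1],
    [0, 0, 0, -95, 0, 0, -1],
    [0, 0, 0, -95, 0, 0, -1],
    [0, 0, 0, -95, 0, 0, -1],
  ],
)

```text
time_s: 5.35
eef_pos: [0.4362, 0.0942, 0.1502]
eef_rot: [0.385, 0.594, 0.384, -0.593]
wrist_force: [-0.2, -0.3, -1.3]
opening: 0.339
```

Run:
```python
from h import *
stat();look("wrist","w3");
a=np.radians(3.05)
p=np.array([.6015,.0633])+np.array([[np.cos(a),-np.sin(a)],[np.sin(a),np.cos(a)]])@[0,-.034]
print(p); plan([*p,.16],a)
```

```text
t 5.35 pos [0.4362 0.0942 0.1502] xax [ 0.002  0.    -1.   ] yaxdeg -24.09 F [-0.21 -0.29 -1.35] op 0.339 q [-0.05 -0.02  2.    0.    1.16  0.37]
[0.60330905 0.02934816]
rotvec [-0.474 -0.001 -0.001] q6 est -0.11 shift mm [ -9.9 179.3  -9.1]
rotvec [ 2.668e+00 -2.000e-03  1.000e-03] q6 est 3.03 shift mm [ -9.9 179.3  -9.1]
```

View pics/w3.png

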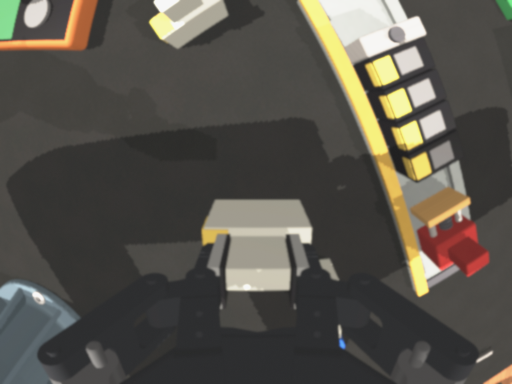

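The spacer is held square at about (258,240) with its tab left. Next: hover over the gap at z 0.16 and turn to the tray's axis.

servo_tool(
  targets=[
    [-0.06, 0, 0, -10, 20, -1, -1],
    [-0.12, 0, 0, -10, 45, -2, -1],
    [-0.18, 0, 0, -10, 70, -4, -1],
    [-0.25, 0, 0, -10, 95, -5, -1],
    [-0.32, 0, 0, -10, 120, -6, -1],
    [-0.4, 0, 0, -10, 150, -8, -1],
    [-0.474, 0, 0, -10, 179, -9, -1],
    [-0.474, 0, 0, -10, 179, -9, -1],
  ],
)

```text
time_s: 6.4
eef_pos: [0.6038, 0.0285, 0.1588]
eef_rot: [0.513, 0.487, 0.513, -0.487]
wrist_force: [0.4, 0.5, -0.2]
opening: 0.337
```

Run:
```python
from h import *
stat();look("wrist","w4"); c,o=load("w4"); im=c["pixels"]
cv2.imwrite("pics/w4a.png",cv2.resize(im[100:300,160:360],None,fx=3,fy=3,interpolation=cv2.INTER_CUBIC))
```

```text
t 6.4 pos [0.6038 0.0285 0.1588] xax [-0.  0. -1.] yaxdeg 3.01 F [ 0.43  0.47 -0.23] op 0.337 q [-0.15  0.32  1.59  0.    1.23 -0.2 ]
```

View pics/w4.png

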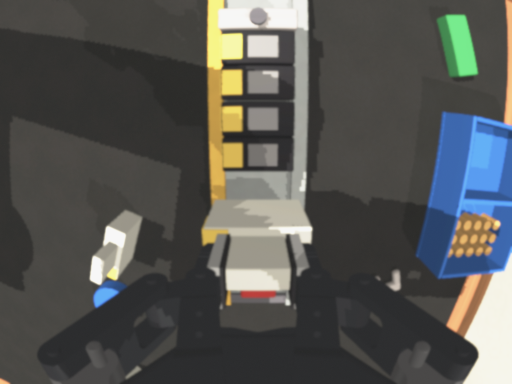

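View pics/w4a.png

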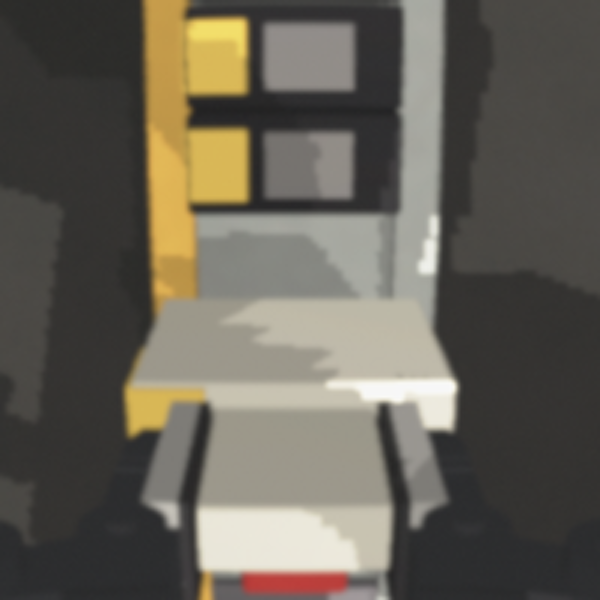

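Run:
```python
from h import *
c,o=load("w4")
f=lambda L:np.array(L,float)/3+[160,100]-.33
a=np.radians(3.05); M=np.array([[np.cos(a),np.sin(a)],[-np.sin(a),np.cos(a)]])
T=lambda X:np.c_[(X[:,:2]-np.array(o["eef_pos"])[:2])@M.T]*1000
z=o["eef_pos"][2]-.055
for n,L,h in [("lip out y150-437 row250",[(150,250),(437,250)],.018),("lip out row100",[(146,100),(441,100)],.018),("inner",[(197,250),(392,250)],.018),("row edge",[(195,212),(400,212)],.06),("spacer top",[(132,386),(456,383)],z+.05),("spacer foot",[(172,298),(418,298)],z)]:
    X=hit(c,f(L),[h]*2,o); t=T(X); print(n,t.round(1).tolist(),"mid",t.mean(0).round(1),"w",np.linalg.norm(X[0]-X[1]).round(4),"ang",np.degrees(np.arctan2(*(X[1]-X[0])[1::-1])).round(2))
# lip direction
P=hit(c,f([(150,250),(146,30),(437,250),(444,30)]),[.018]*4,o)
for i in(0,2):
    d=P[i+1]-P[i];print("lip dir",np.degrees(np.arctan2(d[1],d[0])).round(2))
```

```text
lip out y150-437 row250 [[-47.5, -1.2], [47.8, -1.2]] mid [ 0.1 -1.2] w 0.0953 ang 3.07
lip out row100 [[-47.1, 48.6], [47.3, 48.6]] mid [ 0.1 48.6] w 0.0944 ang 3.07
inner [[-31.8, -1.3], [32.7, -1.2]] mid [ 0.5 -1.2] w 0.0644 ang 3.07
row edge [[-27.3, 21.0], [29.8, 21.0]] mid [ 1.2 21. ] w 0.0571 ang 3.09
spacer top [[-29.4, 9.5], [29.8, 10.1]] mid [0.2 9.8] w 0.0592 ang 3.65
spacer foot [[-28.4, 10.1], [29.3, 10.1]] mid [ 0.5 10.1] w 0.0578 ang 3.07
lip dir 92.33
lip dir 93.05
```

All mid-lines agree within about 0.5 mm. The lip's outer edges read 94.4–95.3 mm apart (94 given), the row face is 11 mm ahead of the spacer, and the turn is right. Lowering.

servo_tool(
  targets=[
    [0, 0, 0, 15, 0, 0, -1],
    [0, 0, 0, 35, 0, 0, -1],
    [0, 0, 0, 55, 0, 0, -1],
    [0, 0, 0, 70, 0, 0, -1],
    [0, 0, 0, 80, 0, 0, -1],
    [0, 0, 0, 88, 0, 0, -1],
    [0, 0, 0, 92, 0, 0, -1],
    [0, 0, 0, 92, 0, 0, -1],
  ],
)

```text
time_s: 7.45
eef_pos: [0.6026, 0.0292, 0.0668]
eef_rot: [0.512, 0.487, 0.513, -0.487]
wrist_force: [-0.5, 1.1, -0.9]
opening: 0.344
```

Run:
```python
from h import *
stat();look("wrist","w5",(130,60,390,320),2.3); look("scene","s5",(215,125,365,285),3.7)
```

```text
t 7.45 pos [0.6026 0.0292 0.0668] xax [-0.001  0.001 -1.   ] yaxdeg 2.99 F [-0.49  1.12 -0.9 ] op 0.344 q [-0.15  0.43  1.65  0.    1.06 -0.2 ]
```

View pics/w5.png

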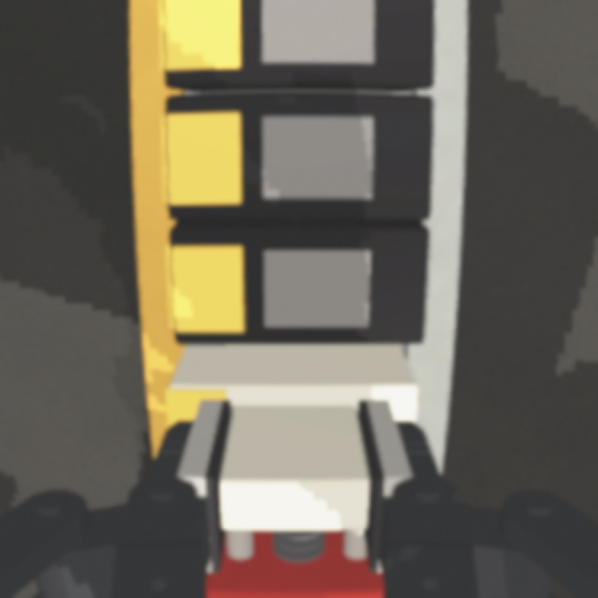

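View pics/s5.png

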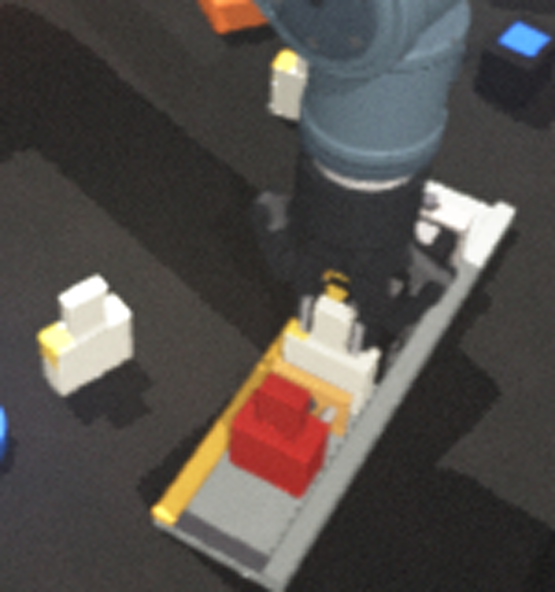

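The spacer sits between the lips (wrist view, (300,385)). Lowering the last 1–2 mm and recentring 1 mm, then releasing.

servo_tool(
  targets=[
    [0, 0, 0, 0.5, 1, 0, -1],
    [0, 0, 0, 1, 1, 0, -1],
    [0, 0, 0, 1.5, 1, 0, -1],
    [0, 0, 0, 1.5, 1, 0, -1],
    [0, 0, 0, 1.5, 1, 0, -1],
    [0, 0, 0, 1.5, 1, 0, -1],
    [0, 0, 0, 1.5, 1, 0, -1],
    [0, 0, 0, 1.5, 1, 0, -1],
  ],
)

```text
time_s: 8.55
eef_pos: [0.604, 0.0292, 0.0658]
eef_rot: [0.513, 0.487, 0.513, -0.487]
wrist_force: [-0.2, -0.3, 1.0]
opening: 0.34
```

servo_tool(
  targets=[
    [0, 0, 0, 0, 0, 0, 0],
    [0, 0, 0, 0, 0, 0, 0.5],
    [0, 0, 0, 0, 0, 0, 0.8],
    [0, 0, 0, 0, 0, 0, 0.8],
    [0, 0, 0, 0, 0, 0, 0.8],
    [0, 0, 0, -10, 0, 0, 0.8],
    [0, 0, 0, -35, 0, 0, 0.8],
    [0, 0, 0, -60, 0, 0, 0.8],
  ],
)

```text
time_s: 9.55
eef_pos: [0.6041, 0.0292, 0.1271]
eef_rot: [0.513, 0.487, 0.513, -0.487]
wrist_force: [0.1, -0.2, -0.8]
opening: 0.899
```

servo_tool(
  targets=[
    [0, 0, 0, -20, 0, -10, 0.8],
    [0, 0, 0, -50, 0, -25, 0.8],
    [0, 0, 0, -60, 0, -40, 0.8],
    [0, 0, 0, -60, 0, -40, 0.8],
    [0, 0, 0, -60, 0, -40, 0.8],
    [0, 0, 0, -60, 0, -40, 0.8],
    [0, 0, 0, -60, 0, -40, 0.8],
    [0, 0, 0, -60, 0, -40, 0.8],
  ],
)

```text
time_s: 10.55
eef_pos: [0.6018, 0.0688, 0.1867]
eef_rot: [0.512, 0.487, 0.513, -0.487]
wrist_force: [-0.2, -0.9, 0.2]
opening: 0.9
```

Run:
```python
from h import *
stat();look("wrist","w6",(120,80,400,340),2.2); look("scene","s6",(215,125,365,285),3.7)
```

```text
t 10.55 pos [0.6018 0.0688 0.1867] xax [-0.001  0.001 -1.   ] yaxdeg 2.97 F [-0.16 -0.9   0.22] op 0.9 q [-0.08  0.29  1.57  0.    1.28 -0.13]
```

View pics/w6.png

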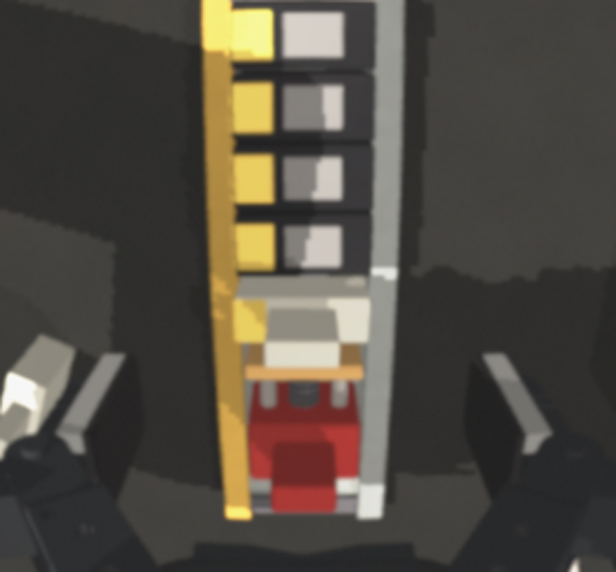

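View pics/s6.png

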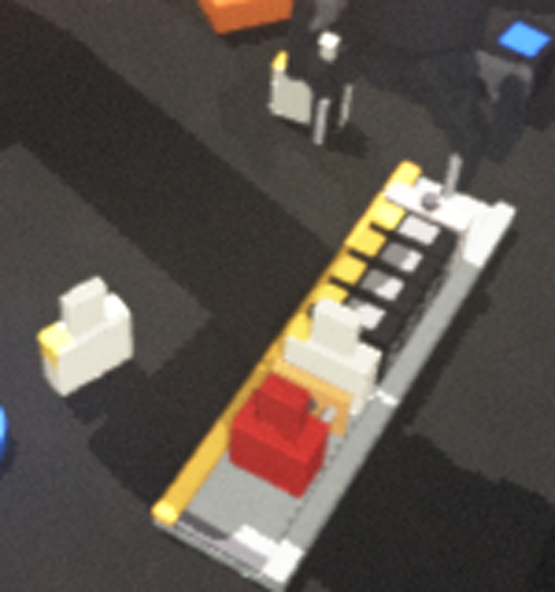

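Run:
```python
from h import *
c,o=load("w6")
f=lambda L:np.array(L,float)/2.2+[120,80]-.3
a=np.radians(3.05); M=np.array([[np.cos(a),np.sin(a)],[-np.sin(a),np.cos(a)]])
T=lambda X:(X[:,:2]-[.6015,.0633])@M.T*1000
for n,L,h in [("row",[(236,273),(372,273)],.06),("spacer body front top",[(233,300),(370,296)],.06),("spacer body foot front",[(240,277),(362,277)],.01),("spacer fin top",[(268,340),(338,340),(266,366),(341,366)],.095),("pad front top",[(245,367),(363,367)],.054),("pad back top",[(245,378),(363,378)],.054),("finfront",[(272,487),(335,487)],.096),("finback",[(272,512),(337,512)],.096),("lips out",[(208,200),(402,200),(214,300),(397,300)],.018)]:
    X=hit(c,f(L),[h]*len(L),o); print(n,X.round(4).tolist(),T(X).round(1).tolist(),"mid",T(X).mean(0).round(1))
X=hit(c,f([(272,487),(335,487),(272,512),(337,512)]),[.096]*4,o).mean(0); print(X)
plan([X[0],X[1],.13],a); plan([.6072,-.0440,.13],a)
```

```text
row [[0.5735, 0.0492, 0.06], [0.6329, 0.0524, 0.06]] [[-28.7, -12.6], [30.8, -12.6]] mid [  1.  -12.6]
spacer body front top [[0.5724, 0.0364, 0.06], [0.6329, 0.0416, 0.06]] [[-30.5, -25.3], [30.2, -23.4]] mid [ -0.1 -24.3]
spacer body foot front [[0.5711, 0.0296, 0.01], [0.6343, 0.033, 0.01]] [[-32.2, -32.0], [31.2, -32.0]] mid [ -0.5 -32. ]
spacer fin top [[0.5899, 0.0341, 0.095], [0.6174, 0.0356, 0.095], [0.5894, 0.0225, 0.095], [0.6195, 0.0241, 0.095]] [[-13.2, -28.5], [14.4, -28.5], [-14.2, -40.1], [15.9, -40.1]] mid [  0.7 -34.3]
pad front top [[0.578, 0.0003, 0.054], [0.6337, 0.0032, 0.054]] [[-26.8, -61.7], [28.9, -61.7]] mid [  1.  -61.7]
pad back top [[0.5781, -0.0057, 0.054], [0.6342, -0.0027, 0.054]] [[-27.1, -67.6], [29.1, -67.7]] mid [  1.  -67.6]
finfront [[0.5937, -0.0379, 0.096], [0.6216, -0.0364, 0.096]] [[-13.1, -100.6], [14.7, -100.6]] mid [   0.8 -100.6]
finback [[0.5942, -0.0526, 0.096], [0.6236, -0.051, 0.096]] [[-13.5, -115.3], [16.0, -115.4]] mid [   1.2 -115.4]
lips out [[0.5549, 0.0716, 0.018], [0.6501, 0.0767, 0.018], [0.5586, 0.0192, 0.018], [0.6526, 0.0242, 0.018]] [[-46.1, 10.8], [49.2, 10.8], [-45.2, -41.8], [48.9, -41.8]] mid [  1.7 -15.5]
[ 0.60826459 -0.04447573  0.096     ]
rotvec [-0.001 -0.001  0.   ] q6 est -0.14 shift mm [ 56.8   0.4 113.6]
rotvec [3.14e+00 0.00e+00 1.00e-03] q6 est 3.01 shift mm [ 56.8   0.4 113.6]
rotvec [-0.001 -0.001  0.   ] q6 est -0.14 shift mm [ 56.8  -0.6 113.1]
rotvec [3.14e+00 0.00e+00 1.00e-03] q6 est 3.01 shift mm [ 56.8  -0.6 113.1]
```

The spacer stands 34 mm from the tray's centre and within 1 mm of the centre line. The clamp fin is at (0.608, −0.0445), and the gap is ≈ 48–49 mm, so ≈ 34 mm of clamp travel is needed. Moving over the fin.

servo_tool(
  targets=[
    [0, 0, 0, 0, 0, 30, 0.8],
    [0, 0, 0, 15, 0, 60, 0.8],
    [0, 0, 0, 30, 0, 90, 0.8],
    [0, 0, 0, 45, 0, 110, 0.8],
    [0, 0, 0, 57, 0, 113.5, 0.8],
    [0, 0, 0, 57, 0, 113.5, 0.8],
    [0, 0, 0, 57, 0, 113.5, 0.8],
    [0, 0, 0, 57, 0, 113.5, 0.8],
  ],
)

```text
time_s: 11.65
eef_pos: [0.6084, -0.0437, 0.1307]
eef_rot: [0.513, 0.487, 0.513, -0.486]
wrist_force: [-0.5, 0.1, 0.5]
opening: 0.899
```

Run:
```python
from h import *
stat();look("wrist","w7",(120,80,400,340),2.2)
plan([.6083,-.0445,.068],np.radians(3.05))
```

```text
t 11.65 pos [ 0.6084 -0.0437  0.1307] xax [ 0.001  0.    -1.   ] yaxdeg 3.04 F [-0.46  0.08  0.5 ] op 0.899 q [-0.27  0.36  1.6   0.    1.18 -0.32]
rotvec [-0.    -0.    -0.001] q6 est -0.32 shift mm [62.6 -0.1  0.8]
rotvec [ 3.141e+00 -2.000e-03  0.000e+00] q6 est 2.82 shift mm [62.6 -0.1  0.8]
```

View pics/w7.png

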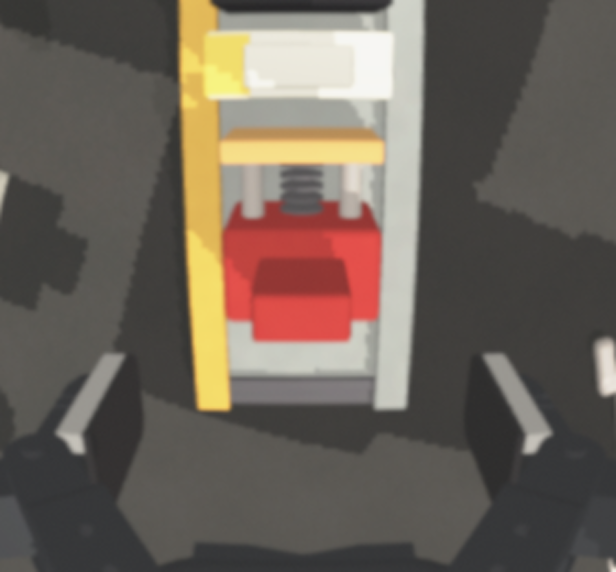

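Run:
```python
from h import *
c,o=load("w7")
f=lambda L:np.array(L,float)/2.2+[120,80]-.3
a=np.radians(3.05); M=np.array([[np.cos(a),np.sin(a)],[-np.sin(a),np.cos(a)]])
T=lambda X:(X[:,:2]-[.6015,.0633])@M.T*1000
for n,L,h in [("row",[(218,9),(388,9)],.06),("spacer top",[(205,33),(394,31),(207,97),(393,99)],.06),("pad",[(220,140),(384,140)],.054),("padback",[(221,163),(384,163)],.054),("fin",[(252,293),(351,293),(253,340),(351,340)],.096)]:
    X=hit(c,f(L),[h]*len(L),o); print(n,X.mean(0).round(4),T(X).round(1).tolist(),"mid",T(X).mean(0).round(1))
```

```text
row [0.6036 0.0467 0.06  ] [[-26.1, -16.7], [28.6, -16.6]] mid [  1.2 -16.7]
spacer top [0.6035 0.0284 0.06  ] [[-30.4, -24.5], [30.6, -23.8], [-30.1, -45.5], [30.6, -46.2]] mid [  0.2 -35. ]
pad [0.6057 0.0028 0.054 ] [[-26.8, -60.6], [28.7, -60.6]] mid [  0.9 -60.6]
padback [ 0.6063 -0.0051  0.054 ] [[-26.7, -68.6], [28.9, -68.5]] mid [  1.1 -68.5]
fin [ 0.6081 -0.0438  0.096 ] [[-13.6, -99.8], [15.2, -99.8], [-13.7, -114.8], [15.6, -114.8]] mid [   0.9 -107.3]
```

servo_tool(
  targets=[
    [0, 0, 0, 10, 0, 0, 0.8],
    [0, 0, 0, 22, 0, 0, 0.8],
    [0, 0, 0, 36, 0, 0, 0.8],
    [0, 0, 0, 48, 0, 0, 0.8],
    [0, 0, 0, 57, 0, 0, 0.8],
    [0, 0, 0, 61, 0, 0, 0.8],
    [0, 0, 0, 61, 0, 0, 0.8],
    [0, 0, 0, 61, 0, 0, 0.8],
  ],
)

```text
time_s: 12.7
eef_pos: [0.6088, -0.0438, 0.0701]
eef_rot: [0.514, 0.487, 0.513, -0.486]
wrist_force: [-0.6, -0.0, -0.3]
opening: 0.904
```

servo_tool(
  targets=[
    [0, 0, 0, 0, 0, 0, 0],
    [0, 0, 0, 0, 0, 0, -1],
    [0, 0, 0, 0, 0, 0, -1],
    [0, 0, 0, 0, 0, 0, -1],
    [0, 0, 0, 0, 0, 0, -1],
    [0, 0, 0, 0, 0, 0, -1],
    [0, 0, 0, 0, 0, 0, -1],
    [0, 0, 0, 0, 0, 0, -1],
  ],
)

```text
time_s: 13.7
eef_pos: [0.6077, -0.0439, 0.0706]
eef_rot: [0.513, 0.486, 0.513, -0.487]
wrist_force: [-6.9, -0.7, 7.9]
opening: 0.34
```

Run:
```python
from h import *
stat();look("wrist","w8",(120,80,400,340),2.2)
```

```text
t 13.7 pos [ 0.6077 -0.0439  0.0706] xax [-0. -0. -1.] yaxdeg 3.04 F [-6.9 -0.7  7.9] op 0.34 q [-0.27  0.44  1.63 -0.    1.07 -0.32]
```

View pics/w8.png

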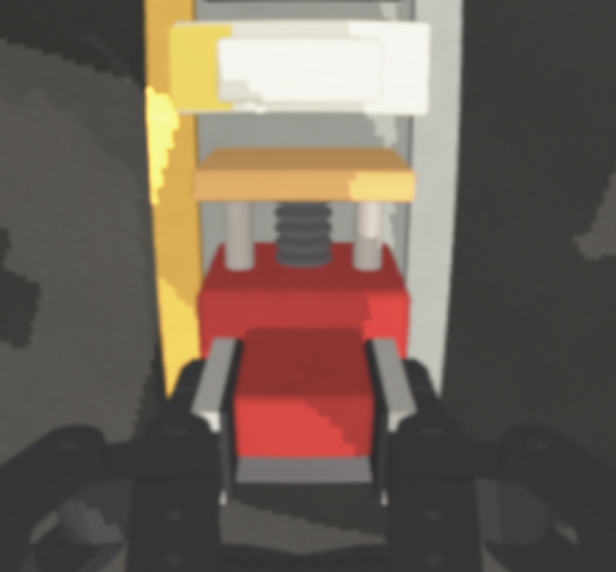

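The fin is pinched and the sideways pull is small (−7 N, relieved by moving 1 mm to −x). Pushing the clamp up 22 mm along the tray.

servo_tool(
  targets=[
    [0, 0, 0, 0, -1, -1, -1],
    [0, 0, 0, 0, -1, -4, -1],
    [0, 0, 0, 0, -1, -8, -1],
    [0, 0, 0, 0, -1, -12, -1],
    [0, 0, 0, 0, -1, -16, -1],
    [0, 0, 0, 0, -1, -19, -1],
    [0, 0, 0, 0, -1, -22, -1],
    [0, 0, 0, 0, -1, -22, -1],
  ],
)

```text
time_s: 14.75
eef_pos: [0.6065, -0.0219, 0.0707]
eef_rot: [0.514, 0.487, 0.513, -0.486]
wrist_force: [5.2, -1.8, -3.7]
opening: 0.336
```

Run:
```python
from h import *
stat();look("wrist","w9",(120,80,400,340),2.2)
```

```text
t 14.75 pos [ 0.6065 -0.0219  0.0707] xax [ 0.002 -0.    -1.   ] yaxdeg 3.05 F [ 5.21 -1.79 -3.68] op 0.336 q [-0.23  0.43  1.64 -0.    1.07 -0.28]
```

View pics/w9.png

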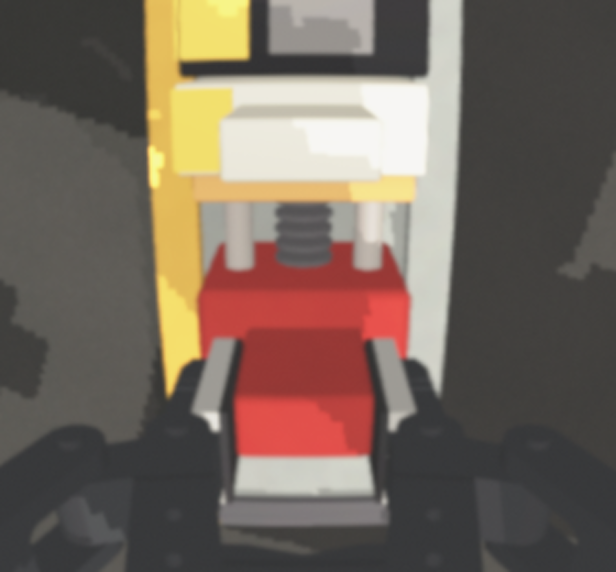

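The pad now pushes the spacer upright, with about 2–3 mm left to the row. The pad is unpressed: its back edge is still at row 200. Continuing in small steps.

servo_tool(
  targets=[
    [0, 0, 0, 0, 0.5, -1, -1],
    [0, 0, 0, 0, 0.5, -2, -1],
    [0, 0, 0, 0, 0.5, -3, -1],
    [0, 0, 0, 0, 0.5, -4, -1],
    [0, 0, 0, 0, 0.5, -5, -1],
    [0, 0, 0, 0, 0.5, -6, -1],
    [0, 0, 0, 0, 0.5, -6, -1],
    [0, 0, 0, 0, 0.5, -6, -1],
  ],
)

```text
time_s: 15.8
eef_pos: [0.6063, -0.0165, 0.0707]
eef_rot: [0.514, 0.486, 0.513, -0.487]
wrist_force: [-2.2, -5.9, 1.2]
opening: 0.338
```

Run:
```python
from h import *
stat();look("wrist","w10",(120,80,400,340),2.2)
```

```text
t 15.8 pos [ 0.6063 -0.0165  0.0707] xax [ 0.001 -0.001 -1.   ] yaxdeg 3.05 F [-2.2  -5.87  1.24] op 0.338 q [-0.22  0.43  1.64 -0.    1.07 -0.27]
```

View pics/w10.png

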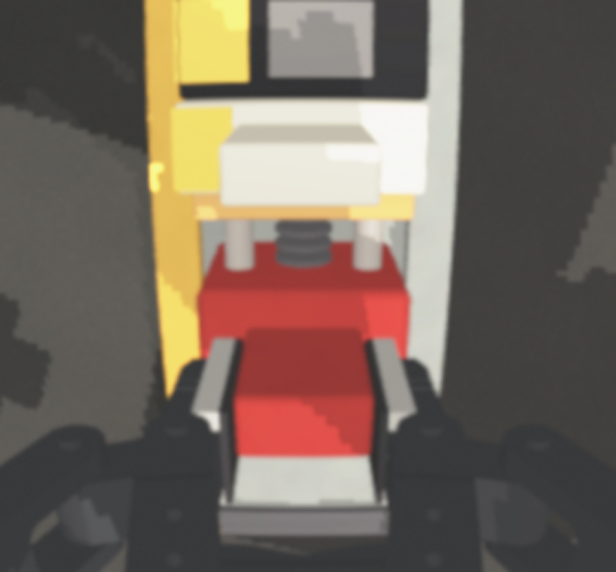

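The pad's back edge moved from row 200 to 218, about 5 mm of compression. The force agrees: 5.9 N minus ≈ 1.8 N return spring gives ≈ 5 mm. Another 3 mm.

servo_tool(
  targets=[
    [0, 0, 0, 0, 0, -1, -1],
    [0, 0, 0, 0, 0, -2, -1],
    [0, 0, 0, 0, 0, -3, -1],
    [0, 0, 0, 0, 0, -3.5, -1],
    [0, 0, 0, 0, 0, -3.5, -1],
    [0, 0, 0, 0, 0, -3.5, -1],
    [0, 0, 0, 0, 0, -3.5, -1],
    [0, 0, 0, 0, 0, -3.5, -1],
  ],
)

```text
time_s: 16.85
eef_pos: [0.6061, -0.0141, 0.0707]
eef_rot: [0.514, 0.486, 0.512, -0.487]
wrist_force: [-1.9, -7.3, 0.2]
opening: 0.341
```

Run:
```python
from h import *
stat();look("wrist","w11",(120,80,400,340),2.2); look("scene","s11",(215,125,365,285),3.7)
```

```text
t 16.85 pos [ 0.6061 -0.0141  0.0707] xax [ 0.001 -0.003 -1.   ] yaxdeg 3.04 F [-1.88 -7.33  0.21] op 0.341 q [-0.22  0.43  1.64 -0.    1.07 -0.27]
```

View pics/w11.png

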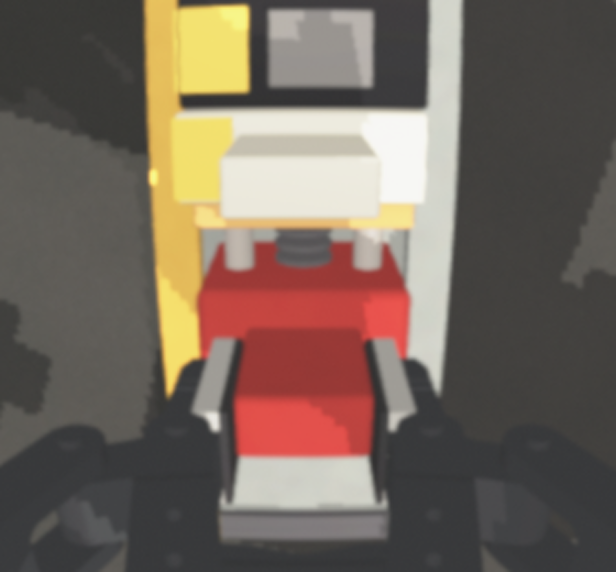

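View pics/s11.png

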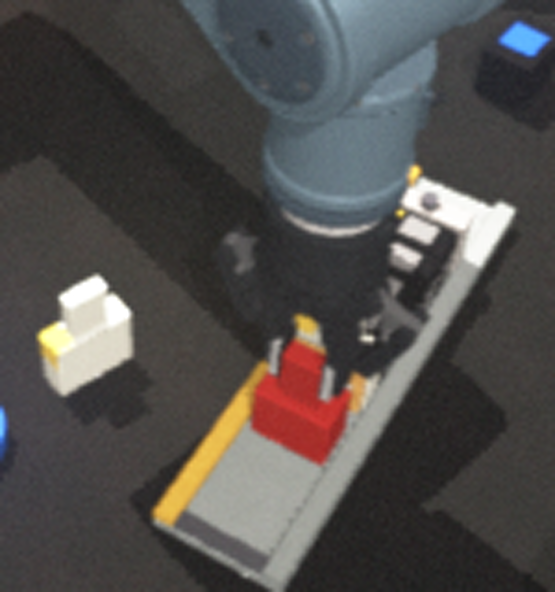

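Run:
```python
from h import *
f=lambda L:np.array(L,float)/2.2+[120,80]-.3
def y(n,r,h=.054):
    c,o=load(n); X=hit(c,f([(220,r),(390,r)]),[h]*2,o); R=rot(o["eef_rot"]); return -((X-o["eef_pos"])@R)[:,2].mean()*1000
a=y("w8",200);
for n,r in(("w9",201),("w10",218.5),("w11",228)): print(n,"compression",round(a-y(n,r),1))
c,o=load("w11"); 
X=hit(c,f([(172,203),(427,203)]),[.06]*2,o); P=hit(c,f([(178,110),(429,108)]),[.06]*2,o); L=hit(c,f([(146,110),(463,110)]),[.018]*2,o);print(X.round(4),P.round(4),L.round(4), L.mean(0))
stat(); import time
```

```text
w9 compression 0.3
w10 compression 4.8
w11 compression 7.3
[[0.5722 0.0239 0.06  ]
 [0.6342 0.0272 0.06  ]] [[0.5734 0.0466 0.06  ]
 [0.6325 0.0503 0.06  ]] [[0.5555 0.0424 0.018 ]
 [0.6515 0.0477 0.018 ]] [0.60349882 0.04505417 0.018     ]
t 16.95 pos [ 0.6061 -0.0141  0.0707] xax [ 0.001 -0.003 -1.   ] yaxdeg 3.04 F [-1.09 -7.42 -0.4 ] op 0.338 q [-0.22  0.43  1.64 -0.    1.07 -0.27]
```

servo_tool(
  targets=[
    [0, 0, 0, 0, 0, -1.5, -1],
    [0, 0, 0, 0, 0, -2, -1],
    [0, 0, 0, 0, 0, -2, -1],
    [0, 0, 0, 0, 0, -2, -1],
    [0, 0, 0, 0, 0, -2, -1],
    [0, 0, 0, 0, 0, -2, -1],
    [0, 0, 0, 0, 0, -2, -1],
    [0, 0, 0, 0, 0, -2, -1],
  ],
)

```text
time_s: 17.95
eef_pos: [0.6061, -0.0134, 0.0707]
eef_rot: [0.514, 0.486, 0.512, -0.488]
wrist_force: [-1.0, -7.9, -0.4]
opening: 0.337
```

Run:
```python
from h import *
stat();look("wrist","w12",(120,80,400,340),2.2); look("top","t12");stat()
```

```text
t 17.95 pos [ 0.6061 -0.0134  0.0707] xax [ 0.001 -0.004 -1.   ] yaxdeg 3.03 F [-1.03 -7.91 -0.44] op 0.337 q [-0.22  0.43  1.64 -0.    1.07 -0.27]
t 18.05 pos [ 0.6061 -0.0134  0.0707] xax [ 0.001 -0.004 -1.   ] yaxdeg 3.03 F [-0.54 -7.41  0.24] op 0.34 q [-0.22  0.43  1.64 -0.    1.07 -0.27]
```

View pics/w12.png

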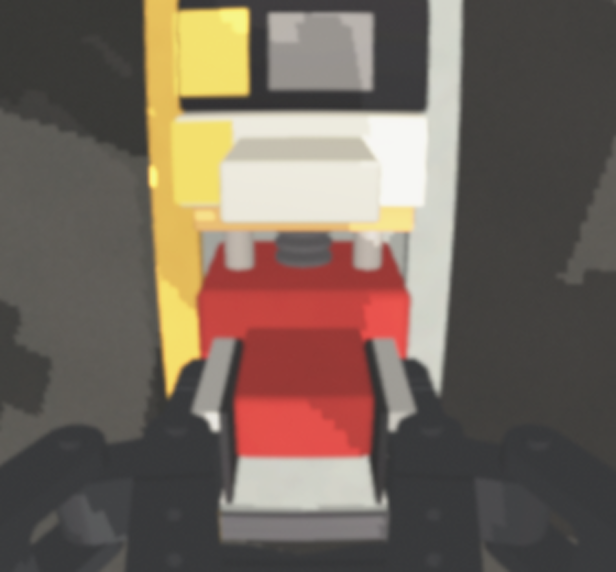

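View pics/t12.png

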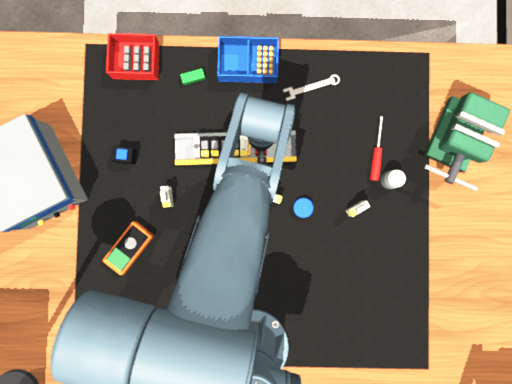

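The wrist view shows the row closed: the spacer (172–427, 115–205) is against the module and the pad's back edge is at row 231, about 8 mm of compression. In the top view the bystanders and the spare spacers are where they were. Handing in.

Run:
```python
from h import *
print(ctrl.hand_in())
```

```text
the job is handed in; nothing more can be done
None
```

I placed one white spacer in the gap with its yellow tab to the yellow edge. I then pinched the clamp's fin, pushed the clamp up about 30 mm, and handed in at 18 s of the 72 s allowed, still holding it pressed. The hand-in gave no verdict.

**Why one spacer:** the gap measured about 44–51 mm. One spacer leaves enough of the clamp's 42 mm travel to press the pad. Two would have left only a few millimetres of clearance, or possibly none. The other three spacers stay on the bench, at least 140 mm to the side of the tray's centre line.

**Last checks:**
- **Pad compression:** about 8 mm by the pad's edge in the wrist picture. The force, 7.4–7.9 N less about 1.9 N for the return spring, suggests 7–7.5 mm. Both are inside the 5–14 mm window.
- **Spacer:** upright, against the modules, and about 1 mm off the centre line.
- **Clamp:** not moving between the last two readings.
- **Bystanders:** the screwdriver, meter, relay, jar and roll look unmoved in the top view. I compared it by eye and did not measure them.

**Disagreement:** the row's face read tray y −12.6 to −16.7 mm across three wrist views, so I set the final press by the pad's edge and the force instead of the measured gap.

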